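Clamp a carcass and hold the inspection mirror on its marker

ROBOT

A 6-joint arm with a two-finger parallel gripper is mounted at the origin on the work surface. World frame = base frame: x ahead of the robot, y to its left, z up, the work surface at z = 0. Lengths are in m, angles in rad, forces in N, time in s.
With the tool pointing down it reaches from about 0.325 to 0.775 m from the base axis. Payload 5.5 kg.
Tool frame: the origin (TCP) lies at the very end of the fingers, on their centre line; the grasp point (between the pads) lies 19 mm behind it; z points along the fingers, y is the direction in which the jaws open and shut (so a half turn about z gives the same grasp; the last joint's range is limited). The gripper opens to 88 mm and grips with 3 to 60 N. Pads are 20 mm wide; open, the fingers measure 115 mm over their backs; the gripper's body (75 mm by 178 mm) begins 61 mm behind the grasp point.
Start: joints at [1.195, 0.091, 1.231, -0, 1.82, -0.057], TCP at [0.188, 0.57, 0.223] pointing down, gripper open.
Joint ranges: [-2.87, 2.87], [-0.86, 2.18], [0.17, 2.46], [-1.51, 4.65], [0.06, 2.69], [-2.65, 2.65]. Speed limits (rad/s): [2.57, 2.57, 3.01, 3.14, 3.14, 3.14].

INTERFACE

Orientations are given as a unit quaternion [w, x, y, z].
In Python, from station import env gives the robot as it stands.
- The arm moves only by the shell command python3 -m handwheel 'ROWS' [OPENING] [FORCE]. ROWS is JSON, a list of rows, each an object with "linear": the shift along the world's x, y, z in cm, a list of three; "yaw": the turn about the world's z in degrees. A call has 1 to 12 rows; each row shifts and turns the commanded pose from where the row before left it; what a row does not reach is not made up. A row lasts 1/12 s, in which the tool goes at most 41.7 mm and 7.16 degrees, less where a joint would pass 70% of its speed; a pose out of reach is approached as far as the arm can. A call with a gripper value outside its range is refused whole. OPENING is the opening, from 0 (shut) to 1 (fully open), set as the call begins (- or left out, the last holds). The fingers move at their own pace and stop on an object; FORCE is the grip in N (left out, the last holds). Time passes only in rows, so rows that do not move let the fingers close. It gives the time, the measured TCP pose, the force and the opening at its end, in the units of the state.
- env.observe(): the state, without advancing time (a new reading comes with each control period).
- env.snapshot(name): name is "side" or "top"; returns a dict with "frame" (420x560x3 uint8, red, green, blue), "depth" (420x560 float32, m along the optical axis (not along the pixel's ray), 0 where there is no reading), "camera_matrix" (3x3 intrinsics, pixels), "k1" (the pictures are not rectified: a ray, as slopes to the right and down, at radius r is drawn at 1 + k1 r^2 times it, then the intrinsics apply), "extrinsics" (4x4, takes a point from world to camera coordinates). Camera axes: x right, y down, z forward; pixel columns grow to the right and rows downward; lengths in m; the calibration is good to about 2 mm. A picture is of the moment at which its call begins.
- env.finish_job(): hands the job in, once; it reports no verdict.
The state is a dict: "t": time; "qpos": joint angles; "qd": joint speeds; "joint_torque": joint torques, N m; "tcp_pos": TCP position; "tcp_rot": TCP orientation; "contact_force": force on the tool from outside, world axes, zero at the start; "wrist_torque": the same for the moment, N m; "gripper_width": finger opening in m.
Only numpy, scipy, OpenCV 4.12 (cv2) and the standard library are available. Lean on these libraries where they do the work, as an engineer would, in place of code of your own. Each camera call takes 0.05 s, during which the arm holds its last target. There are 200 camera calls.

TASK

Tighten the three clamp knobs on the small white carcass clockwise to their end stops, one after the other, beginning with the knob next to the tall wooden stop block and working away from it. Then turn the spring-loaded inspection mirror clockwise by the bar grip on its top until the bench camera, looking into the mirror, sees the round marker on the far side of the carcass in the middle of its view. Finish while still holding the mirror at that angle (it springs back when let go), and leave the other things on the bench where they are.

Things in the scene. Friction and masses are not known exactly. Their poses are not given: they have to be found in the camera images.
- jig: white carcass (90 mm along x, 360 along y, 100 high) fixed to the bench, under an aluminium clamp strip with its top at 110 mm. Origin: centre of its underside. x points to its far side, which bears the marker; at its +y end (robot's left) is the wooden stop block, 160 mm high, y = 181 to 207 mm. The knobs stand at y = +100, 0 and -100 mm on its centre line.
- knob1_grip (a point): first (next to the stop block) of the three clamp knobs, black bar grip 42 mm long, 14 mm wide and 32 mm high on a disc of 44 mm; this point is on the turning axis, 147 mm above the bench, 7 mm below the top of the bar. Its x axis runs along the bar and turns with it; grip across the bar, from above.
- knob2_grip (a point): second (middle) of the three clamp knobs, black bar grip 42 mm long, 14 mm wide and 32 mm high on a disc of 44 mm; this point is on the turning axis, 147 mm above the bench, 7 mm below the top of the bar. Its x axis runs along the bar and turns with it; grip across the bar, from above.
- knob3_grip (a point): third (farthest from the stop block) of the three clamp knobs, black bar grip 42 mm long, 14 mm wide and 32 mm high on a disc of 44 mm; this point is on the turning axis, 147 mm above the bench, 7 mm below the top of the bar. Its x axis runs along the bar and turns with it; grip across the bar, from above.
- knob1 (a joint): turn of the first knob in rad, growing clockwise seen from above; end stop (tight) at 1.70, it starts 0.30 to 0.75. Friction about 0.05 N m, stays where it is left.
- knob2 (a joint): turn of the second knob in rad, growing clockwise seen from above; end stop (tight) at 1.70, it starts 0.30 to 0.75. Friction about 0.05 N m, stays where it is left.
- knob3 (a joint): turn of the third knob in rad, growing clockwise seen from above; end stop (tight) at 1.70, it starts 0.30 to 0.75. Friction about 0.05 N m, stays where it is left.
- marker: white plate 40 mm wide, 46 mm high with a round black-white-black target of 32 mm, clipped over the far top edge of the carcass and fixed there. Origin: centre of the target on its face, 70 mm above the bench; x points out of the face, away from the carcass.
- station: inspection station fixed to the bench beyond the carcass: dark steel base 12 mm high with a 110 mm disc under the mirror and an arm along -y that carries the grey bench camera (40 x 50 x 40 mm, top at 95 mm). Origin: on the mirror's vertical turning axis, at the bench; z up. The mirror belongs to it.
- lens (a point): front of the camera's lens, 135 mm from the mirror's axis along the station's -y, 75 mm above the bench; the camera looks along the station's +y straight at the mirror's axis.
- mirror_grip (a point): grip of the mirror: black bar 50 mm long, 14 wide, 30 high, its top 155 mm above the bench; this point is on the vertical turning axis, 143 mm above the bench. The mirror (70 mm wide, 45 to 105 mm above the bench, bright in front, black behind) is below it, parallel to the bar, bright face on the axis. x: normal out of the bright face; y: along the bar. Grip across the bar from above.
- mirror (a joint): turn of the mirror in rad, clockwise from above; 0 is the rest stop (normal 5 degrees anticlockwise of the direction to the lens), 1.60 the other stop. A spring of 0.06 N m/rad, 0.03 N m at rest, pulls it to 0. The marker is seen when the normal halves the angle, in plan, between the directions from the axis to lens and marker: at about 0.35 to 1.40, depending on the start.
- sight: white needle 67 mm long lying just above the station's base, on the mirror's axis, geared 2:1 to the mirror: its x axis always points along the camera's line of sight after the mirror. Origin on the axis, 14 mm above the bench. The camera sees the marker when this line passes within 20 mm of the marker's centre in plan.
- screwdriver: bystander, loose: screwdriver 200 mm long, lying on the robot's side of the carcass; origin under its middle.
- wrench: bystander, loose: wrench 160 mm long, lying on the robot's side of the carcass.
- tape: bystander, loose: roll of paper tape, 90 mm across, 24 mm high, left of the station.
- glue: bystander, loose: glue bottle 50 mm across, 130 mm high, at the right-hand end of the carcass.
- wax: bystander, loose: flat tin 70 mm across, 50 mm high, left of the stop block.
- drill: bystander, loose: cordless drill standing on its battery, about 200 mm high, far left.
- hammer: bystander, loose: hammer 260 mm long, far right.

How it is judged:
On the way, in this order (a step that is already met when the one before it is completed fails the run):
1. the first knob is turned to its end stop (value of joint knob1 above 1.6 rad), for 0.1 s.
2. the second knob is turned to its end stop (value of joint each of knob1, knob2 above 1.6 rad), for 0.1 s.
3. the third knob is turned to its end stop (all of step 2 and value of joint knob3 above 1.6 rad), for 0.1 s.
4. the mirror is held by the fingers at the angle that shows the marker to the camera (y of marker in the frame of sight between -0.02 and 0.02 m and x of marker in the frame of sight above 0.05 m and contact force between the fingers and station above 1 N and velocity of joint mirror between -0.1 and 0.1 rad/s), for 0.5 s.
At the end, for the whole second after the job is handed in: All three knobs are within 0.1 rad of their end stops (above 1.6 rad); the camera's line of sight after the mirror passes within 20 mm of the marker's centre in plan; the mirror is still (below 0.1 rad/s) and the fingers press on it with more than 1 N (all of step 3 and all of step 4); the arm keeps its last pose, push and grip.
It fails at once if another thing on the bench is pushed more than 30 mm from its place (distance of any of screwdriver, wrench, tape, glue, wax, drill, hammer from where it was at the start of the episode above 0.03 m).
It also fails if it takes over 58 s, if anything falls off the work surface, if the arm or the gripper's body presses on something with over 40 N, if the wrist force passes 120 N, or if a joint passes its speed limit or range.

## Working session

There is one attempt and no reset: what is moved stays moved. The work goes in short steps, Python scripts to look and compute and a shell command to move; the robot and the scene stay as the last step left them, time stands still between calls to the robot, and variables do not carry over. Pictures are saved under pics/ and viewed, about 8 in all and at most 12, crops included, and the job is handed in when it is done.

```bash
mkdir -p pics; ls
cat > h.py <<'E'
import numpy as np, cv2
from station import env
def snap(n,f=None):
    s=env.snapshot(n)
    if f: cv2.imwrite('pics/'+f,s['frame'][:,:,::-1])
    return s
def ray(s,uv):
    K=s['camera_matrix'];uv=np.atleast_2d(uv).astype(float)
    d=(uv-[K[0,2],K[1,2]])/[K[0,0],K[1,1]]
    u=d.copy()
    for _ in range(20): u=d/(1+s['k1']*(u**2).sum(1,keepdims=True))
    E=s['extrinsics'];R=E[:3,:3];c=-R.T@E[:3,3]
    return c,np.c_[u,np.ones(len(u))]@R
def onz(s,uv,z):
    c,d=ray(s,uv); return c+d*((z-c[2])/d[:,2])[:,None]
def pts(s):
    H,W=s['depth'].shape; v,u=np.mgrid[:H,:W]
    c,d=ray(s,np.c_[u.ravel(),v.ravel()])
    return (c+d*s['depth'].reshape(-1,1)).reshape(H,W,3)
E
python3 - <<'E'
from h import *
for n in('top','side'):
    s=snap(n,n+'1.png'); E=s['extrinsics']; print(n,-E[:3,:3].T@E[:3,3],E[2,:3],s['camera_matrix'][0,0],s['k1'])
print(env.observe())
E
```

```text
pics
top [ 0.2774932  -0.02965138  1.37280254] [ 0.21792559 -0.00690822 -0.97594094] 435.47411083959037 0.043082089741988586
side [0.19403606 1.11176912 1.05705201] [ 0.22300228 -0.75148201 -0.62092251] 525.4498210594063 -0.05707861701885228
{'t': 0.1, 'qpos': array([ 1.19530977e+00,  9.17686356e-02,  1.23174765e+00, -2.94230068e-05,
        1.81978119e+00, -5.67170698e-02]), 'qd': array([-0.00094217, -0.00018652, -0.00056186, -0.00081682, -0.00112913,
        0.0008794 ]), 'joint_torque': array([ 1.33296860e-03, -4.47858381e+01, -4.07570779e+01,  6.98686042e-02,
        2.85013189e-02, -9.49932723e-05]), 'tcp_pos': array([0.18796538, 0.56952652, 0.22163894]), 'tcp_rot': array([-1.68847878e-04,  1.58714287e-01,  9.87324186e-01, -8.35642213e-04]), 'contact_force': array([ 0.25859256,  0.20967478, -0.5051814 ]), 'wrist_torque': array([0.01571164, 0.00433233, 0.03064943]), 'gripper_width': 0.08792894581060008}
```

View pics/top1.png

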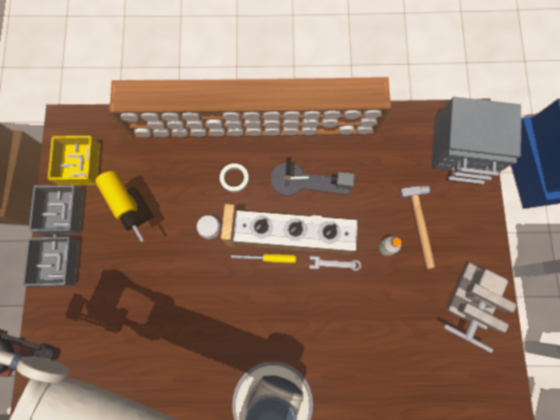

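View pics/side1.png

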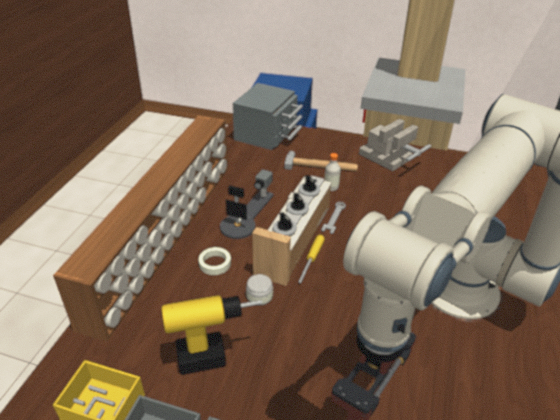

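The top view shows the carcass at about (295,230), with knobs at (261,226), (295,229) and (330,232). The stop block is at (228,222), the mirror at (287,178) and the camera at (345,180). The side view confirms this layout. I'll take an enlarged crop next.

Run:
```python
from h import *
a=cv2.imread('pics/top1.png')[155:255,215:370]; b=cv2.imread('pics/side1.png')[165:285,210:350]
a=cv2.resize(a,None,fx=5,fy=5,interpolation=cv2.INTER_CUBIC)
b=cv2.resize(b,None,fx=5,fy=5,interpolation=cv2.INTER_CUBIC)
cv2.imwrite('pics/ca.png',a);cv2.imwrite('pics/cb.png',b)
```

```text
(no output)
```

View pics/ca.png

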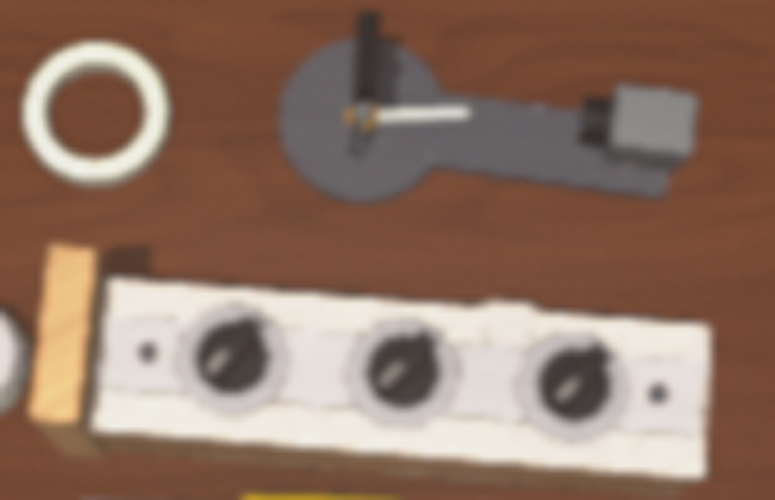

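View pics/cb.png

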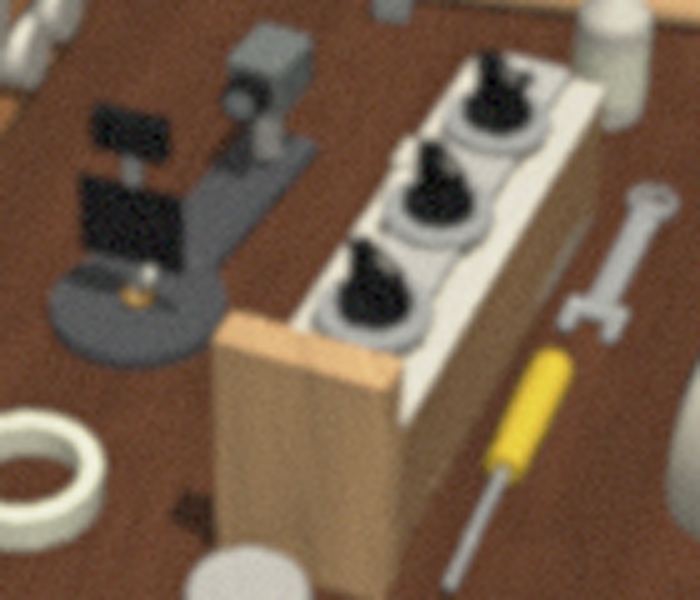

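Run:
```python
from h import *
env_s={n:env.snapshot(n) for n in('top','side')}
t=env_s['top'];P=pts(t);f=t['frame'].astype(int)
# jig yaw from white top by threshold
H=P[...,2]
m=((f.min(2)>150)&(H>.07)&(H<.13)).astype(np.uint8); m[:200]=0;m[255:]=0;m[:,:215]=0;m[:,370:]=0
v,u=np.nonzero(m);X=onz(t,np.c_[u,v],.105)[:,:2].astype(np.float32)
print('white rect',cv2.minAreaRect(X))
J0=np.float32
for n,s in env_s.items():
    P=pts(s).reshape(-1,3);F=s['frame'].reshape(-1,3)
    for k,(a,b) in enumerate([(261,226),(295,229),(330,232),(288,170)]):
        c0=onz(t,[(a,b)],.145 )[0]
        for lo in(.138,.146):
            q=P[(P[:,2]>lo)&(P[:,2]<.17)&(np.hypot(*(P[:,:2]-c0[:2]).T)<.045)]
            if len(q)<5: print(n,k,len(q));continue
            r=q[:,:2].astype(np.float32);w,V=np.linalg.eigh(np.cov(r.T));d=V[:,1]
            print(n,k,lo,len(q),q.mean(0).round(4),'ang',np.degrees(np.arctan2(d[1],d[0])).round(1),'sd',np.sqrt(w).round(4),q[:,2].max().round(3))
# brass / axis : base disc & lens
for name,uv,z in[('needle tip',(215+468/5,155+113/5),.014),('axis',(215+360/5,155+117/5),.014),('needle off',(215+385/5,155+116/5),.014),('camtopC',(215+652/5,155+115/5),.095),('marker top',(215+510/5,155+303/5),.1),('armend',(215+665/5,155+183/5),.012)]:
    print(name,onz(t,[uv],z)[0].round(4))
```

```text
white rect ((0.4930308163166046, -0.07713066041469574), (0.3568055331707001, 0.09414304792881012), 84.62005615234375)
top 0 0.138 85 [0.5015 0.0243 0.1532] ang 138.4 sd [0.0044 0.0123] 0.159
top 0 0.146 76 [0.502  0.0246 0.1546] ang 139.0 sd [0.0042 0.0122] 0.159
top 1 0.138 77 [ 0.4923 -0.0746  0.1535] ang 134.1 sd [0.0042 0.0122] 0.16
top 1 0.146 72 [ 0.4927 -0.0745  0.1545] ang 134.2 sd [0.004  0.0123] 0.16
top 2 0.138 75 [ 0.4821 -0.173   0.1541] ang 133.7 sd [0.0039 0.0125] 0.161
top 2 0.146 73 [ 0.4825 -0.1734  0.1545] ang 133.8 sd [0.004  0.0123] 0.161
top 3 0.138 81 [ 0.676  -0.0563  0.1546] ang 175.0 sd [0.0039 0.0154] 0.161
top 3 0.146 78 [ 0.6768 -0.0564  0.1551] ang 175.1 sd [0.0039 0.0151] 0.161
side 0 0.138 97 [0.5014 0.0307 0.15  ] ang 141.3 sd [0.0047 0.013 ] 0.159
side 0 0.146 72 [0.5014 0.0299 0.1529] ang 138.7 sd [0.0049 0.0128] 0.159
side 1 0.138 78 [ 0.4918 -0.0677  0.1495] ang 136.4 sd [0.0045 0.0127] 0.157
side 1 0.146 58 [ 0.4926 -0.0692  0.1523] ang 136.3 sd [0.0046 0.0127] 0.157
side 2 0.138 74 [ 0.4818 -0.1672  0.1495] ang 138.0 sd [0.0041 0.0132] 0.159
side 2 0.146 50 [ 0.4825 -0.1684  0.153 ] ang 134.0 sd [0.0041 0.0128] 0.159
side 3 0.138 112 [ 0.6774 -0.0513  0.1491] ang 176.0 sd [0.0041 0.0153] 0.159
side 3 0.146 74 [ 0.6767 -0.0521  0.1526] ang 176.6 sd [0.0044 0.015 ] 0.159
needle tip [ 0.6794 -0.1274  0.014 ]
axis [ 0.6778 -0.0572  0.014 ]
needle off [ 0.6782 -0.0735  0.014 ]
camtopC [ 0.6524 -0.2338  0.095 ]
marker top [ 0.5357 -0.1428  0.1   ]
armend [ 0.631  -0.2533  0.012 ]
```

Knob axes are at about (0.5015, 0.027), (0.492, -0.072) and (0.482, -0.171), with bars at 138.7°, 135° and 134.5°. The tight angle works out to about 77°. The mirror axis is at (0.677, -0.055), and the mirror needs roughly 30° of turn. Moving now.

```bash
python3 -m handwheel '[{"linear":[1.74,-3.02,0],"yaw":-1.3},{"linear":[1.74,-3.02,0],"yaw":-1.3},{"linear":[1.74,-3.02,0],"yaw":-1.3},{"linear":[1.74,-3.02,0],"yaw":-1.3},{"linear":[1.74,-3.02,0],"yaw":-1.3},{"linear":[1.74,-3.02,0],"yaw":-1.3},{"linear":[1.74,-3.02,0],"yaw":-1.3},{"linear":[1.74,-3.02,0],"yaw":-1.3},{"linear":[1.74,-3.02,0],"yaw":-1.3},{"linear":[1.74,-3.02,0],"yaw":-1.3},{"linear":[1.74,-3.02,0],"yaw":-1.3},{"linear":[1.74,-3.02,0],"yaw":-1.3}]' 0.6 20
python3 -m handwheel '[{"linear":[1.74,-3.02,0],"yaw":-1.3},{"linear":[1.74,-3.02,0],"yaw":-1.3},{"linear":[1.74,-3.02,0],"yaw":-1.3},{"linear":[1.74,-3.02,0],"yaw":-1.3},{"linear":[1.74,-3.02,0],"yaw":-1.3},{"linear":[1.74,-3.02,0],"yaw":-1.3},{"linear":[0,0,0],"yaw":0},{"linear":[0,0,0],"yaw":0}]'
```

```text
t: 1.2
tcp_pos: [0.3973, 0.2058, 0.2227]
tcp_rot: [0.0, 0.292, 0.956, 0.0]
contact_force: [0.8, -0.0, 0.1]
gripper_width: 0.0529
t: 1.87
tcp_pos: [0.5014, 0.0249, 0.2219]
tcp_rot: [-0.001, 0.357, 0.934, -0.0]
contact_force: [-0.3, 0.0, -0.1]
gripper_width: 0.0529
```

```bash
python3 -m handwheel '[{"linear":[0,0.2,-3],"yaw":0.5},{"linear":[0,0,-3],"yaw":0},{"linear":[0,0,-2],"yaw":0},{"linear":[0,0,-1],"yaw":0},{"linear":[0,0,0],"yaw":0},{"linear":[0,0,0],"yaw":0}]'
python3 -m handwheel '[{"linear":[0,0,0],"yaw":0},{"linear":[0,0,0],"yaw":0},{"linear":[0,0,0],"yaw":0},{"linear":[0,0,0],"yaw":0},{"linear":[0,0,0],"yaw":0},{"linear":[0,0,0],"yaw":0}]' 0 25
python3 -c "
from h import *
o=env.observe();print(o['wrist_torque'],o['contact_force']);snap('side','s2.png')"
```

```text
t: 2.37
tcp_pos: [0.5011, 0.029, 0.1333]
tcp_rot: [0.0, 0.351, 0.936, 0.0]
contact_force: [0.2, -0.1, 0.6]
gripper_width: 0.0529
t: 2.87
tcp_pos: [0.5013, 0.028, 0.1329]
tcp_rot: [0.0, 0.352, 0.936, -0.0]
contact_force: [-6.6, -6.5, 4.2]
gripper_width: 0.0165
[-1.3146571   1.28272456  0.05549661] [-6.59449748 -6.47896379  4.22099304]
```

```bash
python3 -m handwheel '[{"linear":[-0.1,-0.1,0],"yaw":0},{"linear":[0,0,0],"yaw":0},{"linear":[0,0,0],"yaw":0}]'
python3 -c "
from h import *
o=env.observe();print(o['wrist_torque'],o['contact_force'])"
```

```text
t: 3.17
tcp_pos: [0.5004, 0.0271, 0.1329]
tcp_rot: [0.0, 0.352, 0.936, 0.0]
contact_force: [0.3, -0.3, 1.2]
gripper_width: 0.0139
[-0.13079662  0.01937011 -0.02628582] [ 0.27335498 -0.28689752  1.23929754]
```

```bash
python3 -m handwheel '[{"linear":[0,0,0],"yaw":-6},{"linear":[0,0,0],"yaw":-6},{"linear":[0,0,0],"yaw":-6},{"linear":[0,0,0],"yaw":-6},{"linear":[0,0,0],"yaw":-6},{"linear":[0,0,0],"yaw":-6},{"linear":[0,0,0],"yaw":-6},{"linear":[0,0,0],"yaw":-6},{"linear":[0,0,0],"yaw":-6},{"linear":[0,0,0],"yaw":-4},{"linear":[0,0,0],"yaw":0},{"linear":[0,0,0],"yaw":0}]'
python3 -c "
from h import *
o=env.observe();print(o['wrist_torque'],o['contact_force'])"
```

```text
t: 4.17
tcp_pos: [0.5032, 0.028, 0.133]
tcp_rot: [0.002, 0.761, 0.648, 0.003]
contact_force: [11.5, 1.9, -3.6]
gripper_width: 0.014
[ 0.3484702  -1.96682607 -0.02040793] [11.53277326  1.90653611 -3.58403267]
```

```bash
python3 -m handwheel '[{"linear":[0.3,-0.1,0],"yaw":-2},{"linear":[0,0,0],"yaw":-2},{"linear":[0,0,0],"yaw":-1},{"linear":[0,0,0],"yaw":0},{"linear":[0,0,0],"yaw":0}]'
python3 -c "
from h import *
o=env.observe();print(o['wrist_torque'],o['contact_force'])"
```

```text
t: 4.58
tcp_pos: [0.5036, 0.0279, 0.133]
tcp_rot: [-0.001, 0.788, 0.615, 0.001]
contact_force: [0.8, 5.3, 1.8]
gripper_width: 0.0138
[ 0.70001751 -0.00482051  0.4963572 ] [0.75934406 5.3121246  1.76008602]
```

```bash
python3 -m handwheel '[{"linear":[0,0,0],"yaw":2},{"linear":[0,0,0],"yaw":0},{"linear":[0,0,0],"yaw":0},{"linear":[0,0,2.5],"yaw":0},{"linear":[0,0,2.5],"yaw":0},{"linear":[0,0,0],"yaw":0}]' 0.6
python3 -m handwheel '[{"linear":[-0.1,-1.0,0],"yaw":5.8},{"linear":[-0.1,-1.0,0],"yaw":5.8},{"linear":[-0.1,-1.0,0],"yaw":5.8},{"linear":[-0.1,-1.0,0],"yaw":5.8},{"linear":[-0.1,-1.0,0],"yaw":5.8},{"linear":[-0.1,-1.0,0],"yaw":5.8},{"linear":[-0.1,-1.0,0],"yaw":5.8},{"linear":[-0.1,-1.0,0],"yaw":5.8},{"linear":[-0.1,-1.0,0],"yaw":5.8},{"linear":[-0.1,-0.9,0],"yaw":5.8},{"linear":[0,0,0],"yaw":0},{"linear":[0,0,0],"yaw":0}]'
python3 - <<'E'
from h import *
snap('side','s3.png'); a=snap('top','t3.png')
P=pts(a).reshape(-1,3)
q=P[(P[:,2]>.146)&(P[:,2]<.17)&(np.hypot(P[:,0]-.502,P[:,1]-.027)<.03)]
if len(q)>5:
  w,V=np.linalg.eigh(np.cov(q[:,:2].T));d=V[:,1];print(len(q),q.mean(0),np.degrees(np.arctan2(d[1],d[0])))
E
```

```text
t: 5.08
tcp_pos: [0.5049, 0.0261, 0.1878]
tcp_rot: [0.002, 0.778, 0.628, 0.003]
contact_force: [0.4, 0.4, 1.2]
gripper_width: 0.0505
t: 6.08
tcp_pos: [0.4932, -0.073, 0.1822]
tcp_rot: [-0.0, 0.378, 0.926, 0.0]
contact_force: [-0.1, -0.2, 0.5]
gripper_width: 0.0527
55 [0.50325607 0.03055299 0.1549021 ] 74.37699359583426
```

```bash
python3 -m handwheel '[{"linear":[0.1,0.1,-2],"yaw":0},{"linear":[0,0,-2],"yaw":0},{"linear":[0,0,-1],"yaw":0},{"linear":[0,0,0],"yaw":0},{"linear":[0,0,0],"yaw":0}]' 
python3 -m handwheel '[{"linear":[0,0,0],"yaw":0},{"linear":[0,0,0],"yaw":0},{"linear":[0,0,0],"yaw":0},{"linear":[0,0,0],"yaw":0},{"linear":[0,0,0],"yaw":0},{"linear":[0,0,0],"yaw":0},{"linear":[0,0,0],"yaw":0}]' 0 25
python3 -c "
from h import *
o=env.observe();print(o['wrist_torque'],o['contact_force'])"
```

```text
t: 6.6
tcp_pos: [0.494, -0.0714, 0.1324]
tcp_rot: [-0.001, 0.376, 0.927, -0.0]
contact_force: [0.1, 0.6, -0.1]
gripper_width: 0.0528
t: 7.18
tcp_pos: [0.4928, -0.0739, 0.133]
tcp_rot: [-0.001, 0.377, 0.926, -0.003]
contact_force: [-7.7, -8.1, 4.5]
gripper_width: 0.0137
[-1.33748215  1.35880456 -0.04015177] [-7.69891718 -8.05868894  4.54781842]
```

```bash
python3 -m handwheel '[{"linear":[-0.15,-0.15,0],"yaw":-3},{"linear":[0,0,0],"yaw":-6},{"linear":[0,0,0],"yaw":-6},{"linear":[0,0,0],"yaw":-6},{"linear":[0,0,0],"yaw":-6},{"linear":[0,0,0],"yaw":-6},{"linear":[0,0,0],"yaw":-6},{"linear":[0,0,0],"yaw":-6},{"linear":[0,0,0],"yaw":-6},{"linear":[0,0,0],"yaw":-3},{"linear":[0,0,0],"yaw":0},{"linear":[0,0,0],"yaw":0}]'
python3 -c "
from h import *
o=env.observe();print(o['wrist_torque'],o['contact_force'])"
```

```text
t: 8.18
tcp_pos: [0.4933, -0.0738, 0.1331]
tcp_rot: [0.001, 0.755, 0.656, 0.0]
contact_force: [2.5, -2.3, 0.8]
gripper_width: 0.0138
[-0.42679532 -0.41152943 -0.04248303] [ 2.4727322  -2.33134493  0.84883824]
```

Jaw is now at about -8°, nearly at the stop.

```bash
python3 -m handwheel '[{"linear":[0.05,0,0],"yaw":-3},{"linear":[0,0,0],"yaw":-2},{"linear":[0,0,0],"yaw":-1},{"linear":[0,0,0],"yaw":0},{"linear":[0,0,0],"yaw":0}]'
python3 -c "
from h import *
o=env.observe();print(o['wrist_torque'],o['contact_force'])"
```

```text
t: 8.6
tcp_pos: [0.4934, -0.0737, 0.133]
tcp_rot: [0.001, 0.788, 0.615, 0.0]
contact_force: [0.8, -3.4, 3.6]
gripper_width: 0.014
[-0.70200156 -0.11011654  0.4800383 ] [ 0.80324583 -3.39361244  3.63048239]
```

```bash
python3 -m handwheel '[{"linear":[0,0,0],"yaw":2},{"linear":[0,0,0],"yaw":0},{"linear":[0,0,0],"yaw":0},{"linear":[0,0,2.5],"yaw":0},{"linear":[0,0,2.5],"yaw":0},{"linear":[0,0,0],"yaw":0}]' 0.6
python3 -m handwheel '[{"linear":[-0.1,-1.0,0],"yaw":5.7},{"linear":[-0.1,-1.0,0],"yaw":5.7},{"linear":[-0.1,-1.0,0],"yaw":5.7},{"linear":[-0.1,-1.0,0],"yaw":5.7},{"linear":[-0.1,-1.0,0],"yaw":5.7},{"linear":[-0.1,-1.0,0],"yaw":5.7},{"linear":[-0.1,-1.0,0],"yaw":5.7},{"linear":[-0.1,-1.0,0],"yaw":5.7},{"linear":[-0.1,-1.0,0],"yaw":5.7},{"linear":[-0.1,-0.9,0],"yaw":5.7},{"linear":[0,0,0],"yaw":0},{"linear":[0,0,0],"yaw":0}]'
python3 - <<'E'
from h import *
for n in('side','top'):
  a=snap(n);P=pts(a).reshape(-1,3)
  q=P[(P[:,2]>.146)&(P[:,2]<.17)&(np.hypot(P[:,0]-.493,P[:,1]+.073)<.03)]
  if len(q)>5:
    w,V=np.linalg.eigh(np.cov(q[:,:2].T));d=V[:,1];print(len(q),q.mean(0),np.degrees(np.arctan2(d[1],d[0])))
E
```

```text
t: 9.1
tcp_pos: [0.4946, -0.0733, 0.1876]
tcp_rot: [0.002, 0.778, 0.628, 0.002]
contact_force: [0.8, 0.6, 0.7]
gripper_width: 0.0501
t: 10.1
tcp_pos: [0.483, -0.1722, 0.182]
tcp_rot: [-0.001, 0.386, 0.923, 0.0]
contact_force: [-0.0, -0.1, 0.6]
gripper_width: 0.0528
52 [ 0.49161221 -0.06961972  0.15279419] 74.90210062890633
74 [ 0.49253798 -0.07416678  0.15412104] 77.75339610238473
```

Knob 2's bar is now at about 76°, the same as knob 1. Descending on knob 3.

```bash
python3 -m handwheel '[{"linear":[0,0,-2],"yaw":0},{"linear":[0,0,-2],"yaw":0},{"linear":[0,0,-1],"yaw":0},{"linear":[0,0,0],"yaw":0},{"linear":[0,0,0],"yaw":0}]' 
python3 -m handwheel '[{"linear":[0,0,0],"yaw":0},{"linear":[0,0,0],"yaw":0},{"linear":[0,0,0],"yaw":0},{"linear":[0,0,0],"yaw":0},{"linear":[0,0,0],"yaw":0},{"linear":[0,0,0],"yaw":0},{"linear":[0,0,0],"yaw":0}]' 0 25
python3 -c "
from h import *
o=env.observe();print(o['wrist_torque'],o['contact_force'])"
```

```text
t: 10.62
tcp_pos: [0.4831, -0.1718, 0.1324]
tcp_rot: [-0.001, 0.384, 0.923, 0.0]
contact_force: [0.2, 0.5, 1.2]
gripper_width: 0.0528
t: 11.2
tcp_pos: [0.4827, -0.173, 0.1329]
tcp_rot: [-0.0, 0.384, 0.923, -0.001]
contact_force: [-3.5, -3.2, 2.4]
gripper_width: 0.014
[-0.55685113  0.67456268 -0.02778213] [-3.52136054 -3.24488887  2.38008231]
```

```bash
python3 -m handwheel '[{"linear":[-0.05,-0.08,0],"yaw":-3},{"linear":[0,0,0],"yaw":-6},{"linear":[0,0,0],"yaw":-6},{"linear":[0,0,0],"yaw":-6},{"linear":[0,0,0],"yaw":-6},{"linear":[0,0,0],"yaw":-6},{"linear":[0,0,0],"yaw":-6},{"linear":[0,0,0],"yaw":-6},{"linear":[0,0,0],"yaw":-6},{"linear":[0,0,0],"yaw":-3},{"linear":[0,0,0],"yaw":0},{"linear":[0,0,0],"yaw":0}]'
python3 -m handwheel '[{"linear":[0.05,0,0],"yaw":-3},{"linear":[0,0,0],"yaw":-2},{"linear":[0,0,0],"yaw":0},{"linear":[0,0,0],"yaw":0}]'
python3 -c "
from h import *
o=env.observe();print(o['wrist_torque'],o['contact_force'])"
```

```text
t: 12.2
tcp_pos: [0.4838, -0.1727, 0.1329]
tcp_rot: [0.001, 0.761, 0.649, 0.001]
contact_force: [4.8, 2.4, -1.8]
gripper_width: 0.0135
t: 12.53
tcp_pos: [0.4839, -0.1728, 0.133]
tcp_rot: [0.0, 0.788, 0.616, 0.001]
contact_force: [4.2, 1.3, 0.2]
gripper_width: 0.0139
[ 0.19789147 -0.81370565  0.47470299] [4.20533145 1.26201811 0.18796971]
```

```bash
python3 -m handwheel '[{"linear":[0,0,0],"yaw":1},{"linear":[0,0,0],"yaw":0},{"linear":[0,0,0],"yaw":0},{"linear":[0,0,2.5],"yaw":0},{"linear":[0,0,2.5],"yaw":0},{"linear":[0,0,0.5],"yaw":0}]' 0.6
python3 -m handwheel '[{"linear":[1.61,0.97,0],"yaw":-6.8},{"linear":[1.61,0.97,0],"yaw":-6.8},{"linear":[1.61,0.97,0],"yaw":-6.8},{"linear":[1.61,0.97,0],"yaw":-6.8},{"linear":[1.61,0.97,0],"yaw":-6.8},{"linear":[1.61,0.97,0],"yaw":-6.8},{"linear":[1.61,0.97,0],"yaw":-6.8},{"linear":[1.61,0.97,0],"yaw":-6.8},{"linear":[1.61,0.97,0],"yaw":-6.8},{"linear":[1.61,0.97,0],"yaw":-6.8},{"linear":[1.61,0.97,0],"yaw":-6.8},{"linear":[1.61,0.97,0],"yaw":-6.8}]'
python3 -m handwheel '[{"linear":[0,0,0],"yaw":0},{"linear":[0,0,0],"yaw":0}]'
python3 - <<'E'
from h import *
for n in('side','top'):
  a=snap(n,'m_'+n+'.png');P=pts(a).reshape(-1,3)
  for x,y in((.503,.027),(.493,-.073),(.484,-.173)):
   q=P[(P[:,2]>.146)&(P[:,2]<.17)&(np.hypot(P[:,0]-x,P[:,1]-y)<.03)]
   if len(q)>5:
    w,V=np.linalg.eigh(np.cov(q[:,:2].T));d=V[:,1];print(n,len(q),q.mean(0),np.degrees(np.arctan2(d[1],d[0])))
b=cv2.imread('pics/m_side.png')[165:285,210:350]
cv2.imwrite('pics/cm.png',cv2.resize(b,None,fx=5,fy=5,interpolation=cv2.INTER_CUBIC))
E
```

```text
t: 13.03
tcp_pos: [0.4839, -0.1739, 0.1917]
tcp_rot: [0.002, 0.784, 0.621, 0.001]
contact_force: [0.5, -0.8, 1.2]
gripper_width: 0.0502
t: 14.03
tcp_pos: [0.6768, -0.0565, 0.1864]
tcp_rot: [0.0, 0.999, -0.045, -0.001]
contact_force: [-0.1, -0.7, 1.5]
gripper_width: 0.053
t: 14.2
tcp_pos: [0.6763, -0.0565, 0.1859]
tcp_rot: [0.0, 0.999, -0.04, -0.001]
contact_force: [0.4, 0.3, -0.2]
gripper_width: 0.0528
side 67 [0.50212235 0.0299602  0.15206923] 78.21777949968697
side 55 [ 0.49184594 -0.06914941  0.15240522] 75.78567674663003
side 52 [ 0.4820346  -0.16855663  0.15244216] 74.20680698538008
top 77 [ 0.48285279 -0.17364892  0.15416457] 78.99088166479585
```

View pics/cm.png

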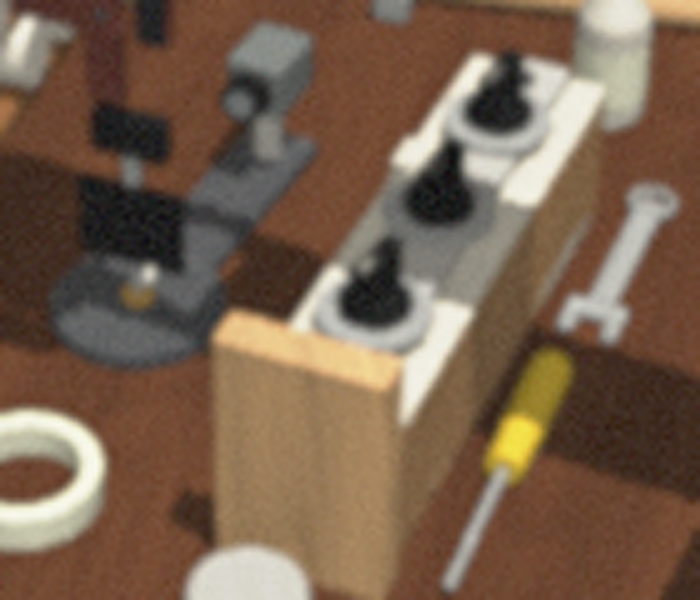

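All three knob bars read about 76°. The crop shows the open fingers above the mirror bar at (130,130), and the bystanders look unmoved. Descending onto the bar.

```bash
python3 -m handwheel '[{"linear":[0.15,0.05,-2],"yaw":0},{"linear":[0,0,-2],"yaw":0},{"linear":[0,0,-1.6],"yaw":0},{"linear":[0,0,0],"yaw":0},{"linear":[0,0,0],"yaw":0}]' 
python3 -m handwheel '[{"linear":[0,0,0],"yaw":0},{"linear":[0,0,0],"yaw":0},{"linear":[0,0,0],"yaw":0},{"linear":[0,0,0],"yaw":0},{"linear":[0,0,0],"yaw":0},{"linear":[0,0,0],"yaw":0},{"linear":[0,0,0],"yaw":0}]' 0 25
python3 -c "
from h import *
o=env.observe();print(o['wrist_torque'],o['contact_force'])"
```

```text
t: 14.72
tcp_pos: [0.6768, -0.0568, 0.131]
tcp_rot: [0.0, 0.999, -0.041, -0.001]
contact_force: [-0.1, 0.1, -0.2]
gripper_width: 0.0524
t: 15.3
tcp_pos: [0.678, -0.0567, 0.1319]
tcp_rot: [0.0, 0.999, -0.042, 0.0]
contact_force: [-0.5, -2.9, 1.0]
gripper_width: 0.014
[-0.33131508  0.27838266  0.00823743] [-0.53869983 -2.9081322   0.9706678 ]
```

```bash
python3 -m handwheel '[{"linear":[0,-0.05,0],"yaw":-3},{"linear":[0,0,0],"yaw":-5},{"linear":[0,0,0],"yaw":-5},{"linear":[0,0,0],"yaw":-5},{"linear":[0,0,0],"yaw":-5},{"linear":[0,0,0],"yaw":-4},{"linear":[0,0,0],"yaw":-3},{"linear":[0,0,0],"yaw":0},{"linear":[0,0,0],"yaw":0},{"linear":[0,0,0],"yaw":0}]'
python3 - <<'E'
from h import *
o=env.observe();print(o['wrist_torque'],o['contact_force'],o['qpos'])
for n in('side','top'):
  a=snap(n,'e_'+n+'.png')
b=cv2.imread('pics/e_side.png')[165:285,210:350];c=cv2.imread('pics/e_top.png')[155:255,215:370]
b=cv2.resize(b,(400,343),interpolation=3);c=cv2.resize(c,(400,258),interpolation=3)
cv2.imwrite('pics/ce.png',np.hstack([b[:258],c]));cv2.imwrite('pics/ce.png',np.vstack([b,c])[:600])
E
```

```text
t: 16.13
tcp_pos: [0.6781, -0.0563, 0.1319]
tcp_rot: [-0.0, 0.955, -0.298, 0.0]
contact_force: [0.2, 2.1, 1.4]
gripper_width: 0.0137
[0.27289259 0.06432078 0.07495897] [0.20529941 2.1481401  1.44357398] [-1.33145068e-01  3.09321864e-01  1.14410862e+00  6.37828004e-04
  1.68763097e+00  2.04245234e+00]
```

View pics/ce.png

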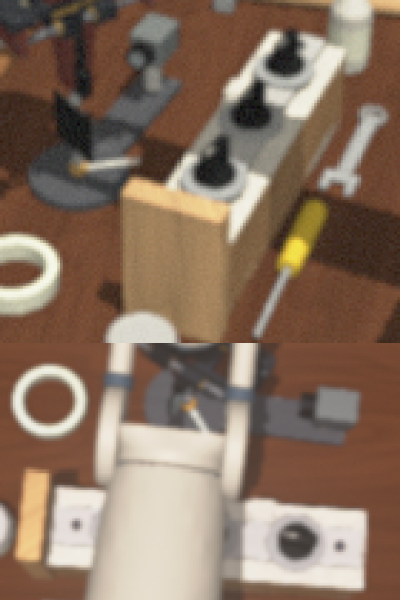

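The mirror has turned 30.2° (jaw from -94.6° to -124.8°). In the side view the needle runs from about (80,168) to (138,160) in the crop. Next I'll work out its line and refine the marker position from the first images.

Run:
```python
from h import *
S={n:env.snapshot(n) for n in('top','side')}
ax=np.array([.678,-.0563]); jo=np.array([.4934,-.0737]);th=np.radians(-5.65);R=np.array([[np.cos(th),-np.sin(th)],[np.sin(th),np.cos(th)]])
for n in S:
    for im in([n+'1.png']):
        f=cv2.imread('pics/'+im).astype(int);H,W=f.shape[:2];v,u=np.mgrid[:H,:W]
        p=onz(S[n],np.c_[u.ravel(),v.ravel()],.093 if n=='side' else .1)[:,:2]
        q=((p-jo)@R).reshape(H,W,2);b=f.min(2)
        m=(b>120)&(q[...,0]>.046)&(q[...,0]<.058)&(abs(q[...,1])<.15)
        print('marker',n,m.sum(),np.c_[q[m],b[m],u[m],v[m]].round(3).tolist()[:40])
f=S['side']['frame'].astype(int);H,W=f.shape[:2];v,u=np.mgrid[:H,:W]
p=onz(S['side'],np.c_[u.ravel(),v.ravel()],.014)[:,:2].reshape(H,W,2);r=np.hypot(*(p-ax).transpose(2,0,1))
for n in S:
    f=S[n]['frame'].astype(int);p=onz(S[n],np.c_[u.ravel(),v.ravel()],.014)[:,:2].reshape(H,W,2);r=np.hypot(*(p-ax).transpose(2,0,1))
    m=(f.min(2)>130)&(r>.012)&(r<.075)
    d=p[m]-ax;a=np.degrees(np.arctan2(d[:,1],d[:,0]));print('needle',n,m.sum(),np.c_[r[m],a].round(3).tolist()[:30])
M=jo+R@np.array([.048,-.065]);d=M-ax;print(M,np.degrees(np.arctan2(d[1],d[0])))
```

```text
marker top 54 [[0.046, 0.136, 137.0, 250.0, 211.0], [0.046, 0.133, 134.0, 251.0, 211.0], [0.047, 0.13, 122.0, 252.0, 211.0], [0.046, 0.1, 137.0, 262.0, 212.0], [0.046, 0.097, 139.0, 263.0, 212.0], [0.047, 0.094, 135.0, 264.0, 212.0], [0.047, 0.091, 126.0, 265.0, 212.0], [0.046, 0.064, 136.0, 274.0, 213.0], [0.046, 0.061, 136.0, 275.0, 213.0], [0.047, 0.058, 138.0, 276.0, 213.0], [0.047, 0.055, 136.0, 277.0, 213.0], [0.047, 0.052, 126.0, 278.0, 213.0], [0.046, 0.028, 138.0, 286.0, 214.0], [0.046, 0.025, 140.0, 287.0, 214.0], [0.047, 0.022, 141.0, 288.0, 214.0], [0.047, 0.019, 137.0, 289.0, 214.0], [0.047, 0.016, 126.0, 290.0, 214.0], [0.046, -0.011, 135.0, 299.0, 215.0], [0.046, -0.014, 136.0, 300.0, 215.0], [0.047, -0.017, 137.0, 301.0, 215.0], [0.047, -0.02, 134.0, 302.0, 215.0], [0.047, -0.023, 125.0, 303.0, 215.0], [0.049, -0.05, 132.0, 312.0, 215.0], [0.05, -0.053, 147.0, 313.0, 215.0], [0.05, -0.056, 150.0, 314.0, 215.0], [0.05, -0.059, 145.0, 315.0, 215.0], [0.05, -0.062, 140.0, 316.0, 215.0], [0.051, -0.064, 136.0, 317.0, 215.0], [0.051, -0.067, 135.0, 318.0, 215.0], [0.051, -
[... 2409 characters left out ...]
9], [0.066, -89.88], [0.069, -89.927], [0.072, -89.97], [0.056, -93.152]]
needle side 61 [[0.047, -135.463], [0.05, -137.061], [0.053, -138.487], [0.056, -139.765], [0.026, -123.835], [0.028, -127.719], [0.031, -130.956], [0.034, -133.678], [0.037, -135.989], [0.039, -137.97], [0.042, -139.684], [0.045, -141.177], [0.048, -142.489], [0.051, -143.65], [0.054, -144.683], [0.057, -145.608], [0.018, -124.341], [0.021, -129.621], [0.023, -133.706], [0.026, -136.932], [0.029, -139.528], [0.032, -141.654], [0.035, -143.423], [0.038, -144.914], [0.041, -146.188], [0.044, -147.287], [0.047, -148.244], [0.05, -149.085], [0.053, -149.829], [0.013, -133.781]]
[ 0.53476747 -0.14310989] -148.7809263548837
```

Run:
```python
from h import *
ax=np.array([.678,-.0563])
for n in('top','side'):
    s=env.snapshot(n);v,u=np.mgrid[:420,:560]
    p=onz(s,np.c_[u.ravel(),v.ravel()],.014)[:,:2].reshape(420,560,2);dd=p-ax;r=np.hypot(dd[...,0],dd[...,1]);a=np.degrees(np.arctan2(dd[...,1],dd[...,0]))
    for tag,f,lo,hi in(('rest',cv2.imread(f'pics/{n}1.png'),-110,-65),('now',s['frame'],-172,-118)):
        m=(f.min(2)>120)&(r>.014)&(r<.074)&(a>lo)&(a<hi)
        if m.sum()<5: continue
        q=p[m].astype(np.float32);vx,vy,x0,y0=cv2.fitLine(q,cv2.DIST_HUBER,0,.01,.01).ravel()
        sg=-1 if vy>0 else 1; vx*=sg;vy*=sg
        M=np.array([.5348,-.1431])-[x0,y0]
        print(n,tag,m.sum(),'dir',np.degrees(np.arctan2(vy,vx)).round(1),'line offset from axis mm',1e3*(vx*(ax[1]-y0)-vy*(ax[0]-x0)),'marker off',1e3*(vx*M[1]-vy*M[0]),r[m].max())
```

```text
top rest 68 dir -88.7 line offset from axis mm -2.3569789625299844 marker off -147.56215219717154 0.0725436280966577
top now 188 dir -153.5 line offset from axis mm -2.734477686412825 marker off 11.065836883060447 0.07388948359962602
side rest 8 dir -68.5 line offset from axis mm 5.809732801490385 marker off -159.2614519409603 0.031177658028468492
side now 49 dir -147.2 line offset from axis mm -2.8112410816623896 marker off -7.539564755864349 0.057151891485479715
```

Line-of-sight estimates are -147.2° (needle, side view) and -149.1° (turn from rest). The marker lies at about -148.8° from the axis and the tolerance is about ±7°, so I'm holding this and handing in.

```bash
python3 -m handwheel '[{"linear":[0,0,0],"yaw":0},{"linear":[0,0,0],"yaw":0},{"linear":[0,0,0],"yaw":0},{"linear":[0,0,0],"yaw":0},{"linear":[0,0,0],"yaw":0},{"linear":[0,0,0],"yaw":0},{"linear":[0,0,0],"yaw":0},{"linear":[0,0,0],"yaw":0}]'
python3 -c "
from station import env
print(env.finish_job())"
```

```text
t: 17.1
tcp_pos: [0.6781, -0.0564, 0.1319]
tcp_rot: [-0.0, 0.954, -0.299, 0.0]
contact_force: [1.1, 5.9, 4.0]
gripper_width: 0.0135
the job is handed in; nothing more can be done
None
```

I tightened knobs 1, 2 and 3 in order to their end stops. I then turned the mirror about 30° clockwise and handed the job in at about 17 s, still gripping it with a 25 N grip set. The system gave no verdict.

**Knobs:** all three ran into a stop, with about 0.5 N m of resistance each. Their bars ended near 76°, against about 77° predicted for fully tight. The individual depth readings scattered between 74° and 79°.

**Mirror:** the line of sight came out at -149.1° from the measured turn and -147.2° from the needle in the side view. The marker lies at about -148.8°, and the allowed error is about ±7°. The needle's fitted line missed the marker estimate by 7.5 mm, within the 20 mm limit.

**Checks that failed or disagreed:**
- The needle fit from the top view gave -153.5° with an 11 mm miss. I discounted it because the arm probably contaminated it, but it is also within the limit.
- The side-view fit of the needle at rest had too few pixels to use.
- The marker's position along the carcass differed by about 6 mm between the two views. I used a value between them.

**Other items:** the bystanders visible in the later crops looked unmoved. I did not measure them, and the drill and hammer were not in those crops.

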